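Open the oil filler of a hydraulic power pack

ROBOT

A 6-joint arm with a two-finger parallel gripper is mounted at the origin on the work surface. World frame = base frame: x ahead of the robot, y to its left, z up, the work surface at z = 0. Lengths are in mm, angles in degrees, forces in N, time in s.
With the tool pointing down it reaches from about 425 to 1125 mm from the base axis. Payload 14.9 kg.
Tool frame: the origin (TCP) lies between the finger pads; the fingertips stand 8 mm ahead of it and the grasp point (between the pads) lies 11 mm behind it (robot.finger_overhang is the distance from the TCP to the fingertips, in mm); z points along the fingers, y is the line along which they close (so a half turn about z gives the same grasp; the last joint's range is limited). The gripper opens to 91 mm and grips with 3 to 60 N. Pads are 32 mm wide; open, the fingers measure 118 mm over their backs; the gripper's body (76 mm by 178 mm) begins 60 mm behind the grasp point.
Start: joints at [69.998, 21.709, 99.362, -0, 58.929, -1.908], TCP at [217.411, 665.395, 199.132] pointing down, gripper open.
Joint ranges: [-158.91, 158.91], [-42.39, 125.64], [0.06, 152.35], [-60.88, 240.88], [17.5, 164.5], [-176.32, 176.32]. Speed limits (degrees/s): [108.29, 108.29, 136.94, 180, 180, 180].

INTERFACE

Orientations are given as a 3x3 rotation matrix whose columns are the frame's x, y, z axes.
In Python, from workcell import robot gives the robot as it stands.
- The arm moves only by the tool carry_out, never from a script. Its arguments are lists of equal length, an entry for each row: "angular": the turn, a rotation vector about the tool's x, y, z in rad, a list of three; "travel": the shift along the tool's x, y, z in cm, a list of three; "fingers": the opening, from -1 (shut) to 1 (fully open), so that 0 is half open. A call has 1 to 20 rows; each row is the pose to reach, as a shift and turn from the pose commanded when the call began, along the tool's axes at that moment; what a row does not reach only later rows make up. A row lasts 1/12 s, in which the tool goes at most 41.7 mm and 7.16 degrees, less where a joint would pass 70% of its speed; a pose out of reach is approached as far as the arm can. A call with a gripper value outside its range is refused whole. The fingers move at their own pace and stop on an object; "newtons" is the grip in N (left out, the last holds). Time passes only in rows, so rows that repeat a pose let the fingers close. It gives the time, the measured TCP pose, the force, the opening and the grip force at its end, in the units of the state.
- robot.get_obs(): the state, without advancing time (a new reading comes with each control period).
- robot.capture(name): name is "scene" or "top"; returns a dict with "color" (420x560x3 uint8, red, green, blue), "range_z" (420x560 float32, mm along the optical axis (not along the pixel's ray), 0 where there is no reading), "camera_matrix" (3x3 intrinsics, pixels), "R" (3x3) and "t" (3): a world point X has camera coordinates R X + t. Camera axes: x right, y down, z forward; pixel columns grow to the right and rows downward; lengths in mm; the calibration is good to about 2 mm. A picture is of the moment at which its call begins.
- robot.job_done(): hands the job in; it is judged then, once.
The state is a dict: "clock": time; "q": joint angles; "qd": joint speeds; "tau": joint torques, N m; "position": TCP position; "tool_rot": TCP orientation; "wrist_force": force on the tool from outside, world axes, zero at the start; "wrist_torque": the same for the moment, N m; "finger_gap": finger opening in mm; "finger_force": force on a finger pad.
Only numpy, scipy, OpenCV 4.12 (cv2) and the standard library are available. Lean on these libraries where they do the work, as an engineer would, in place of code of your own. Each camera call takes 0.05 s, during which the arm holds its last target. There are 200 camera calls.

TASK

Open the oil filler of the hydraulic power pack so that it can be topped up: lift the red fold-down tab on the filler cap until it stands upright, then turn the cap anticlockwise by the raised tab until it comes softly against its stop, feeling for it and never straining the cap against the neck. Draw the freed cap straight up out of the neck, keep it upright and set it down gently, plug down and level, on the floor of the steel drip tray clear of the brass elbow, let go of it, and leave everything else where it is.

Things in the scene. Friction and masses are not known exactly. Their poses are not given: they have to be found in the camera images.
- tank: Power pack: grey steel oil tank 260 x 360 x 120 mm high (lid 272 x 372), fixed on the bench. A blue motor lies on its lid (all on its y > 30 mm, up to 245 mm above the bench); a breather 52 mm across, 55 mm high, stands on the lid at (85, -135) mm. Origin: centre of the underside; z up, front to -x.
- neck: Round steel filler neck fixed on the lid, 94 mm across (flange 116), 34 mm high; origin: centre of its foot, 120 mm above the bench. Hidden in it: a bayonet ledge with two slots, and a seal on a spring (5 to 8 N) that pushes the cap up about 4 mm once its lugs face the slots. The slots cannot be seen: find them by feel. Lugs still pressed on the stop drag: ease off before lifting.
- cap: Filler cap, 0.25 kg, shut: black head 80 mm across, 8 thick, face flush with the neck's rim (no hold on its edge), on a plug 48 mm across with lugs to 64. Origin: centre of the plug's underside, 10 mm above the neck's when shut; face at z = 24. Turns anticlockwise from above 40 to 75 degrees to a rigid stop; free there and up to 10 degrees before, else held. Clear of the neck 25 mm up. Play 1 mm.
- tab (a joint): Angle of the red tab on the cap: 0 = folded flat on the head, 1.57 = upright (limit 1.75). It is stiff (about 0.06 N m) and stays where it is left.
- tab_hinge (a point): Middle of the tab's hinge pin, on the cap's axis, 5 mm above the head's face (29 mm above the cap's origin). The pin lies along the cap's y; black knuckles flank the tab, 14 to 19 mm from the axis along y, up to 10 mm above the face. Turning the cap by the tab takes about 0.05 to 0.2 N m of rubbing until the stop.
- tab_end (a point): Middle of the red tab's free end, 43 mm from the pin. The tab is a plate 43 mm long, 26 wide (along the pin), 9 thick. Folded it points to the cap's -x and lies 0.5 to 9.5 mm above the face; upright it stands on the cap's axis, wide faces towards the cap's +x and -x, top 48 mm above the face.
- tray: Steel drip tray, fixed on the bench, 180 mm (x) by 250 mm (y), rim 22 mm high, walls and floor 3 mm. Origin: centre of the underside; inner floor at z = 3 mm.
- elbow: Brass pipe elbow standing in the +y part of the tray, foot 38 mm across, 56 mm high, side outlet 30 mm out along its x. Origin: centre of the underside. Leave it alone.
- oil_jug: Yellow oil bottle, 90 mm across, 230 mm high. Bystander; origin under its centre.
- funnel: Blue funnel standing mouth down, 104 mm across, 105 mm high. Bystander; origin under its centre.
- bearing: Steel bearing ring lying flat, 72 mm across, 19 mm high. Bystander; origin under its centre.
- wrench: Spanner, 200 mm long along its x. Bystander.
- carton: Cardboard carton 120 x 90 x 70 mm. Bystander; origin under its centre.
- nipple: Steel pipe nipple standing on end, 38 mm across, 50 mm high. Bystander; origin under its centre.
- tape: Grey roll, 90 mm across, 24 mm high, lying flat. Bystander; origin under its centre.

How it is judged (in metres and radians):
On the way, in this order (a step that is already met when the one before it is completed fails the run):
1. the tab has been lifted upright (80 degrees or more) with the cap still seated in the neck (value of joint tab above 1.4 rad and z of cap in the frame of neck below 0.013 m and horizontal distance between cap and neck below 0.005 m), for 0.2 s.
2. the cap, tab still raised (over 57 degrees), is drawn straight up, 12 mm or more above its closed height, within 8 mm of the neck's axis (value of joint tab above 1 rad and z of cap in the frame of neck above 0.022 m and horizontal distance between cap and neck below 0.008 m), for 0.02 s.
At the end, for the whole second after the job is handed in: The cap stands plug down on the drip tray's floor (within 3 mm of its height), level within 6 degrees, its plug inside the rim, at rest, not touching the elbow, and let go (z of cap in the frame of tray between 0 and 0.006 m and x of cap in the frame of tray between -0.07 and 0.07 m and y of cap in the frame of tray between -0.105 and 0.105 m and angle between cap's own z axis and vertical below 0.1 rad and linear speed of cap below 0.02 m/s and contact force between cap and elbow below 0.1 N).
It fails at once if the cap is strained against the neck: forced on its stop, wrenched sideways or pulled while its lugs still hold (contact forces over 60 N in all, about 13 N of it from the seal spring) (contact force between cap and neck above 60 N).
It fails at once if the cap is tipped more than 30 degrees (angle between cap's own z axis and vertical above 0.52 rad).
It fails at once if the cap is dropped or banged on the tray (over 40 N) (contact force between cap and tray above 40 N).
It fails at once if the brass elbow is moved by more than 10 mm (distance of elbow from where it was at the start of the episode above 0.01 m).
It fails at once if another bystander is moved by more than 20 mm (distance of any of oil_jug, funnel, bearing, wrench, carton, nipple, tape from where it was at the start of the episode above 0.02 m).
It also fails if it takes over 72 s, if anything falls off the work surface, if the arm or the gripper's body presses on something with over 40 N, if the wrist force passes 120 N, or if a joint passes its speed limit or range.

## Working session

There is one attempt and no reset: what is moved stays moved. The work goes in short steps, Python scripts to look and compute and a tool call to move; the robot and the scene stay as the last step left them, time stands still between calls to the robot, and variables do not carry over. Pictures are saved under pics/ and viewed, at most 10 in all, crops included, and the job is handed in when it is done.

Besides the shell and the picture viewer there is one more tool, called after "Call:" as name(argument=value, ...), one argument or row to a line, values as JSON. carry_out: Moves the arm, as the interface text tells. Its arguments: {"type":"object","properties":{"angular":{"type":"array"},"travel":{"type":"array"},"fingers":{"type":"array"},"newtons":{"type":"number"}},"required":["angular","travel","fingers"]}

```bash
mkdir -p pics; ls; cat > h.py <<'E'
import numpy as np, cv2
from workcell import robot
def cap(name,fn=None):
    c=robot.capture(name)
    np.savez(f'{name}.npz',**c)
    if fn: cv2.imwrite('pics/'+fn,c['color'][:,:,::-1])
    return c
def cloud(c):
    K,R,t=[np.array(c[k]) for k in('camera_matrix','R','t')]
    z=c['range_z'];v,u=np.mgrid[:z.shape[0],:z.shape[1]]
    P=np.stack([(u-K[0,2])/K[0,0]*z,(v-K[1,2])/K[1,1]*z,z],-1)
    return (P-t)@R
E
python3 - <<'E'
from h import *
a=cap('scene');b=cap('top')
im=np.hstack([a['color'],b['color']])[:,:,::-1]
cv2.imwrite('pics/a.png',a['color'][:,:,::-1]);cv2.imwrite('pics/b.png',b['color'][:,:,::-1])
for c in(a,b):print(c['R'],c['t'],c['camera_matrix'])
print(robot.get_obs())
E
```

```text
pics
[[-2.69307803e-01  9.63054123e-01 -2.51723501e-04]
 [ 6.81318558e-01  1.90338714e-01 -7.06807043e-01]
 [-6.80645525e-01 -1.90520156e-01 -7.07406347e-01]] [ 180.38609226 -304.7950781  1539.73513761] [[388.36456708   0.         278.80706742]
 [  0.         388.36456708 208.22885156]
 [  0.           0.           1.        ]]
[[ 0.00873155 -0.99995018  0.00483647]
 [-0.99804924 -0.00901375 -0.06177756]
 [ 0.06181808 -0.00428762 -0.99807822]] [4.84204719e-01 6.09409878e+02 1.70087510e+03] [[507.7099917    0.         280.01348972]
 [  0.         507.7099917  211.32230069]
 [  0.           0.           1.        ]]
{'clock': 0.1, 'q': array([ 6.99999167e+01,  2.17361833e+01,  9.93917563e+01, -7.57402135e-04,
        5.89281804e+01, -1.90896889e+00]), 'qd': array([-0.05250825, -0.06484495, -0.15156024,  0.02581812,  0.07974123,
       -0.06923165]), 'tau': array([-1.33989183e-04, -7.65032244e+01, -4.35296631e+01,  6.52200216e-02,
        3.99104529e-02,  3.31875856e-05]), 'position': array([217.26593665, 665.0455364 , 198.55001916]), 'tool_rot': array([[-9.50566017e-01,  3.10522369e-01, -3.24362741e-04],
       [ 3.10522537e-01,  9.50565568e-01, -9.24279886e-04],
       [ 2.13184740e-05, -9.79310991e-04, -9.99999520e-01]]), 'wrist_force': array([ 0.66740643,  0.03966856, -0.01441135]), 'wrist_torque': array([ 0.00495139,  0.01849153, -0.01885447]), 'finger_force': 0.0, 'finger_gap': 90.97653890706502}
```

View pics/a.png

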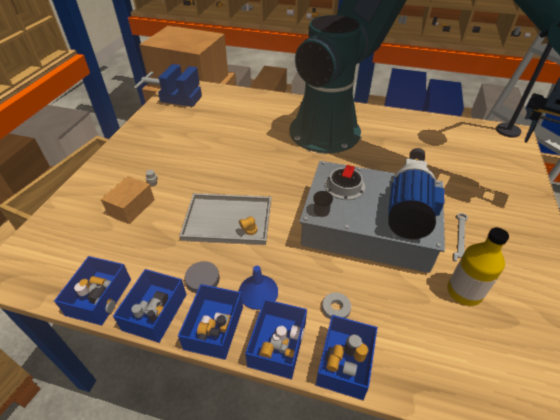

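View pics/b.png

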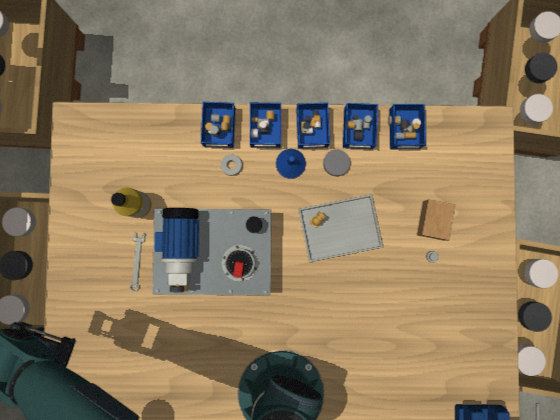

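Overview: neck and red tab at top (239,265), breather (255,225), motor (180,248), tray (342,228) with elbow at (318,218). I'll measure these from depth and colour.

```bash
python3 - <<'E'
from h import *
def rep(n):
    c=dict(np.load(n+'.npz'));P=cloud(c);C=c['color'].astype(int)
    red=(C[...,0]>140)&(C[...,1]<60)&(C[...,2]<60)&(P[...,2]>100)&(P[...,2]<250)&(np.abs(P[...,1])<300)
    Q=P[red];
    if len(Q):
        r=cv2.minAreaRect(Q[:,:2].astype(np.float32));print(n,'red',len(Q),Q.mean(0),r,np.percentile(Q[:,2],[5,50,95]))
    return c,P,C
c,P,C=rep('top');c2,P2,_=rep('scene')
for X,Y in((239,247),(239,283),(222,265),(257,265),(210,220),(230,285)):print((X,Y),P[Y,X])
# neck rim points z 145-165
for p in(P,P2):
    m=(p[...,2]>148)&(p[...,2]<160)&(p[...,0]>350)&(p[...,0]<560)&(p[...,1]>50)&(p[...,1]<250)
    Q=p[m];
    Q=Q[np.linalg.norm(Q[:,:2]-np.median(Q[:,:2],0),axis=1)<60]
    print('neck',len(Q),Q.mean(0),cv2.minEnclosingCircle(Q[:,:2].astype(np.float32)))
# tray: rim corners via pixel
for X,Y in((301,209),(374,196),(383,247),(309,262),(318,218),(350,235),(340,215)):print('tray',(X,Y),P[Y,X])
m=(P[...,2]>12)&(P[...,2]<30)&(P[...,0]>400)&(P[...,0]<680)&(P[...,1]>-340)&(P[...,1]<-50)
print(cv2.minAreaRect(P[m][:,:2].astype(np.float32)))
m=(P[...,2]>110)&(P[...,2]<128)&(P[...,0]>300)&(P[...,0]<750)&(P[...,1]>-20)&(P[...,1]<500)
print('tank',cv2.minAreaRect(P[m][:,:2].astype(np.float32)))
m=(P[...,2]>165)&(P[...,2]<185)&(P[...,0]>450)&(P[...,1]>0)&(P[...,1]<120);print('breather',P[m].mean(0))
m=(P[...,2]>30)&(P[...,2]<80)&(P[...,0]>400)&(P[...,0]<650)&(P[...,1]>-300)&(P[...,1]<-60);print('elbow',P[m].mean(0),P[m].min(0),P[m].max(0))
a=cv2.resize(c['color'][205:305,180:300],None,fx=5,fy=5,interpolation=2);b=c2['color'][150:220,300:400];b=cv2.resize(b,(600*500//500,420),interpolation=2)
cv2.imwrite('pics/c.png',cv2.resize(c['color'][205:305,180:300],None,fx=6,fy=6,interpolation=2)[:,:,::-1][:600])
E
```

```text
top red 107 [420.93535166 134.56031219 165.41662381] ((421.0805358886719, 135.05331420898438), (23.903934478759766, 42.43883514404297), 84.16636657714844) [159.65601787 165.05660701 171.35650267]
scene red 94 [423.25247458 136.24222531 164.73155279] ((422.398681640625, 136.56292724609375), (23.020736694335938, 44.048866271972656), 79.40750122070312) [161.11197655 164.99224399 167.83186589]
(239, 247) [488.56944164 135.20649328 123.26668819]
(239, 283) [374.74387333 134.24300996 115.36955534]
(222, 265) [431.37219672 188.14429121 122.89501847]
(257, 265) [432.08302588  77.80114943 117.62582112]
(210, 220) [573.69875792 229.66703923 114.03958081]
(230, 285) [368.15502987 162.71306072 114.63979981]
neck 473 [442.75355289 130.00226622 154.3495175 ] ((439.0823059082031, 130.92984008789062), 46.8609504699707)
neck 484 [449.73100489 133.159652   153.47616745] ((441.7981872558594, 134.14073181152344), 48.338253021240234)
tray (301, 209) [617.68112888 -64.99726266  22.23927523]
tray (374, 196) [ 666.45361477 -317.01261326   -2.94548956]
tray (383, 247) [ 491.71366732 -347.24737804   -2.53548924]
tray (309, 262) [438.67524455 -94.23451026   2.17482499]
tray (318, 218) [ 586.41883526 -120.54212563   48.65421307]
tray (350, 235) [ 5.31656316e+02 -2.34032214e+02 -1.18623911e-01]
tray (340, 215) [ 599.53851129 -199.18846185    4.41946921]
((556.4581909179688, -198.72616577148438), (288.8033142089844, 256.4381408691406), 10.664828300476074)
tank ((501.77777099609375, 262.3517761230469), (454.6385498046875, 328.7904357910156), 89.7611083984375)
breather [558.60854843  85.71937772 175.20725954]
elbow [ 571.55749943 -126.81724011   48.97551343] [ 443.17174277 -289.96652297   30.03405295] [645.34125084 -60.96257688  66.91670827]
```

View pics/c.png

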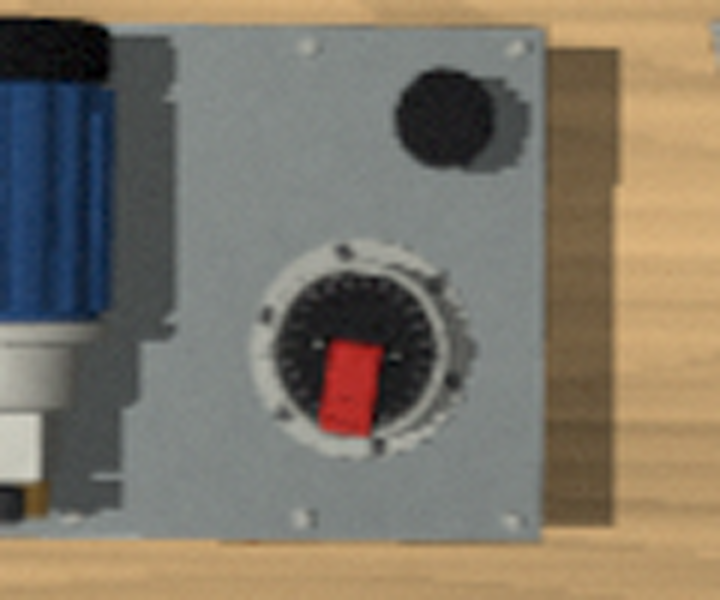

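The crop shows the cap disc centred at (357,348) in the crop. The red tab runs from (357,341) to (345,435), so the cap yaw is about -7°. I'll project these at known heights.

```bash
cat >> h.py <<'E'
def at(c,u,v,z):
    K,R,t=[np.array(c[k]) for k in('camera_matrix','R','t')]
    C=-R.T@t; d=R.T@np.linalg.inv(K)@[u,v,1]
    return C+d*(z-C[2])/d[2]
E
python3 - <<'E'
from h import *
c=dict(np.load('top.npz'));f=lambda x,y:(180+(x+.5)/6-.5,205+(y+.5)/6-.5)
print('rim',at(c,*f(357,348),154)); print('flange',at(c,*f(358,349),122))
print('hinge edge',at(c,*f(357,341),163.5),'end',at(c,*f(345,435),163.5))
T=[at(c,*p,22) for p in((301,209),(374,196),(383,247),(309,262))]
print(np.round(T),np.mean(T,0)); print('elbow',at(c,318,218,45))
s=dict(np.load('scene.npz'));C=s['color'].astype(int)
red=(C[...,0]>140)&(C[...,1]<60)&(C[...,2]<60);red[:150]=0;red[200:]=0
v,u=np.nonzero(red);print('scene tab mean',u.mean(),v.mean(),at(s,u.mean(),v.mean(),161))
C=c['color'].astype(int);red=(C[...,0]>140)&(C[...,1]<60)&(C[...,2]<60);red[:240]=0;red[300:]=0;red[:,:200]=0;red[:,300:]=0
v,u=np.nonzero(red);print('top tab mean',at(c,u.mean(),v.mean(),162))
cv2.imwrite('pics/d.png',cv2.resize(s['color'][155:215,300:400],None,fx=8,fy=8,interpolation=2)[:,:,::-1])
E
```

```text
rim [440.66261673 131.96232965 154.        ]
flange [438.87935065 133.83025042 122.        ]
hinge edge [444.61710696 131.29831745 163.5       ] end [396.58155019 136.78949512 163.5       ]
[[ 618.  -65.   22.]
 [ 664. -312.   22.]
 [ 492. -342.   22.]
 [ 439.  -93.   22.]] [ 553.27298404 -203.11071081   22.        ]
elbow [ 586.599416   -120.83204531   45.        ]
scene tab mean 354.1734693877551 170.73469387755102 [413.59103556 153.1041732  161.        ]
top tab mean [420.74270984 134.82501236 162.        ]
```

View pics/d.png

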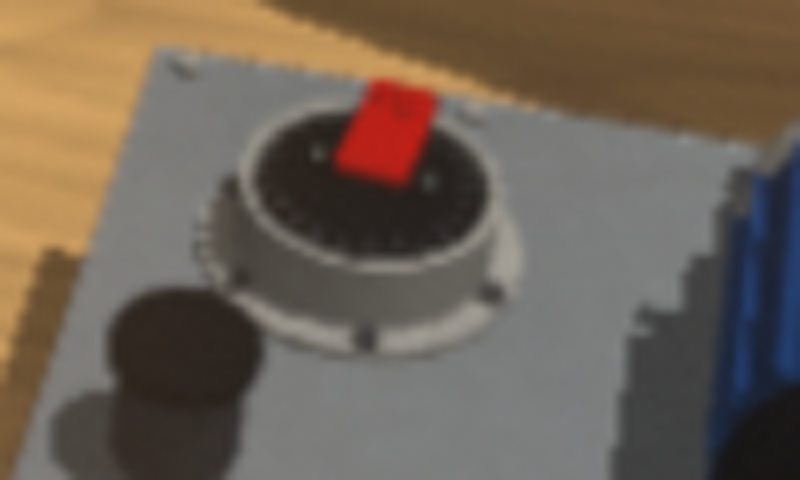

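Call:
carry_out(
  travel=[
    [0, 0, -4],
    [0, 0, -8],
    [-2, -3, -12],
    [-34.5, -44.4, -13],
    [-34.5, -44.4, -13],
    [-34.5, -44.4, -13],
    [-34.5, -44.4, -13],
    [-34.5, -44.4, -13],
    [-34.5, -44.4, -13],
    [-34.5, -44.4, -13],
    [-34.5, -44.4, -13],
    [-34.5, -44.4, -13],
    [-34.5, -44.4, -13],
    [-34.5, -44.4, -13],
    [-34.5, -44.4, -13],
    [-34.5, -44.4, -13],
    [-34.5, -44.4, -13],
    [-34.5, -44.4, -13],
    [-34.5, -44.4, -13],
    [-34.5, -44.4, -13],
  ],
  angular=[
    [0, 0, 0],
    [0, 0, 0],
    [0, 0, 0],
    [0, 0, -0.1],
    [0, 0, -0.199],
    [0, 0, -0.199],
    [0, 0, -0.199],
    [0, 0, -0.199],
    [0, 0, -0.199],
    [0, 0, -0.199],
    [0, 0, -0.199],
    [0, 0, -0.199],
    [0, 0, -0.199],
    [0, 0, -0.199],
    [0, 0, -0.199],
    [0, 0, -0.199],
    [0, 0, -0.199],
    [0, 0, -0.199],
    [0, 0, -0.199],
    [0, 0, -0.199],
  ],
  fingers=[0.1, 0.1, 0.1, 0.1, 0.1, 0.1, 0.1, 0.1, 0.1, 0.1, 0.1, 0.1, 0.1, 0.1, 0.1, 0.1, 0.1, 0.1, 0.1, 0.1],
  newtons=12,
)

```text
clock: 1.77
position: [407.1, 137.0, 329.0]
tool_rot: [[-0.993, 0.115, -0.0], [0.115, 0.993, 0.0], [0.0, -0.0, -1.0]]
wrist_force: [0.8, 0.1, 1.1]
finger_gap: 50.3
finger_force: 0.0
```

Call:
carry_out(
  travel=[
    [0, 0, 4],
    [0, 0, 8],
    [0, 0, 11],
    [0, 0, 13.5],
    [0, 0, 14.5],
    [0, 0, 15],
    [0, 0, 15.4],
    [0, 0, 15.8],
    [0, 0, 16.1],
    [0, 0, 16.3],
    [0, 0, 16.4],
    [0, 0, 16.4],
  ],
  angular=[
    [0, 0, 0],
    [0, 0, 0],
    [0, 0, 0],
    [0, 0, 0],
    [0, 0, 0],
    [0, 0, 0],
    [0, 0, 0],
    [0, 0, 0],
    [0, 0, 0],
    [0, 0, 0],
    [0, 0, 0],
    [0, 0, 0],
  ],
  fingers=[0.1, 0.1, 0.1, 0.1, 0.1, 0.1, 0.1, 0.1, 0.1, 0.1, 0.1, 0.1],
)

```text
clock: 2.77
position: [407.7, 136.2, 165.4]
tool_rot: [[-0.993, 0.117, 0.0], [0.117, 0.993, 0.0], [-0.0, 0.0, -1.0]]
wrist_force: [0.1, -0.1, -0.0]
finger_gap: 50.1
finger_force: 0.0
```

```bash
python3 - <<'E'
from h import *
s=cap('scene');cv2.imwrite('pics/e.png',cv2.resize(s['color'][110:215,280:420],None,fx=5,fy=5,interpolation=2)[:,:,::-1])
o=robot.get_obs();print(o['wrist_force'],o['position'],o['q'])
E
```

```text
[ 0.02764459 -0.58578709 -0.60745238] [407.62861744 136.21856852 165.41260801] [ 1.53705312e+01 -7.26472831e-01  1.30724826e+02  4.01861549e-05
  4.99767299e+01 -6.79326445e+01]
```

View pics/e.png

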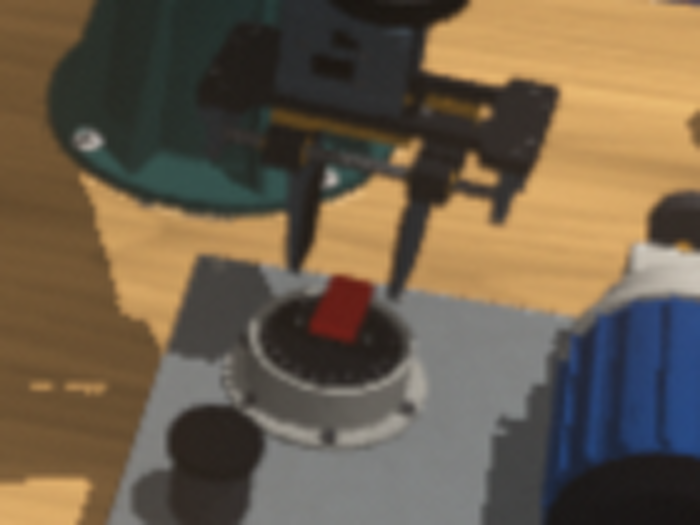

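The fingers straddle the tab's free end (about (345,285) in the crop) and are well centred. I'll lower 1 mm and close.

Call:
carry_out(
  travel=[
    [0, 0, 0.1],
    [0, 0, 0.1],
    [0, 0, 0.1],
    [0, 0, 0.1],
    [0, 0, 0.1],
    [0, 0, 0.1],
    [0, 0, 0.1],
    [0, 0, 0.1],
  ],
  angular=[
    [0, 0, 0],
    [0, 0, 0],
    [0, 0, 0],
    [0, 0, 0],
    [0, 0, 0],
    [0, 0, 0],
    [0, 0, 0],
    [0, 0, 0],
  ],
  fingers=[0.1, -0.2, -0.5, -0.5, -0.5, -0.5, -0.5, -0.5],
  newtons=12,
)

```text
clock: 3.48
position: [407.5, 136.2, 164.1]
tool_rot: [[-0.993, 0.117, 0.0], [0.117, 0.993, -0.0], [-0.0, -0.0, -1.0]]
wrist_force: [0.8, -0.5, -0.2]
finger_gap: 22.8
finger_force: 0.0
```

```bash
python3 - <<'E'
from h import *
s=cap('scene');t=cap('top')
a=cv2.resize(s['color'][140:200,310:390],(640,480),interpolation=2)
cv2.imwrite('pics/f.png',a[:,:,::-1])
o=robot.get_obs();print(o['finger_gap'],o['finger_force'])
E
```

```text
22.762437481945444 0.0
```

View pics/f.png

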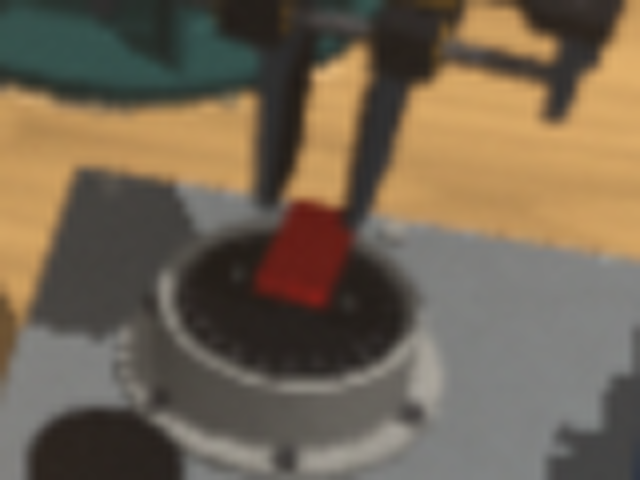

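```bash
python3 - <<'E'
from h import *
s=dict(np.load('scene.npz'));K,R,t=[np.array(s[k]) for k in('camera_matrix','R','t')]
def pr(X):
    p=K@(R@np.array(X)+t);p=p[:2]/p[2];return ((p-[310,140]+.5)*8).round()
A=np.array([441,132.4,0]);ex=np.array([.993,-.117,0]);ey=np.array([.117,.993,0])
g=np.array([407.5,136.2,0])
for sgn in(1,-1):
    print('tab end corner top',pr(A-43*ex+sgn*13*ey+[0,0,163.5]),'pin corner',pr(A+sgn*13*ey+[0,0,163.5]))
    for dx in(-16,0,16):print(' tip',dx,pr(g+dx*ex+sgn*11.4*ey+[0,0,156]))
print('rim centre',pr(A+[0,0,154]))
E
```

```text
tab end corner top [356. 220.] pin corner [325. 291.]
 tip -16 [353. 224.]
 tip 0 [342. 250.]
 tip 16 [330. 276.]
tab end corner top [286. 203.] pin corner [254. 273.]
 tip -16 [292. 209.]
 tip 0 [281. 235.]
 tip 16 [269. 261.]
rim centre [286. 303.]
```

```bash
python3 - <<'E'
from h import *
s=dict(np.load('scene.npz'));P=cloud(s)
for X,Y in((275,150),(272,175),(268,195),(268,203),(380,150),(370,180),(360,205),(356,218),(320,215),(300,270),(320,290)):
    u,v=310+X//8,140+Y//8;print((X,Y),P[v,u].round(1),s['color'][v,u])
t=dict(np.load('top.npz'));Q=cloud(t)
C=t['color'].astype(int);red=(C[...,0]>110)&(C[...,1]<50)&(C[...,2]<50);red[:240]=0;red[300:]=0;red[:,:200]=0;red[:,300:]=0
print('red top left',red.sum())
print(robot.get_obs()['tool_rot'].round(4))
cv2.imwrite('pics/g.png',cv2.resize(t['color'][235:305,195:285],None,fx=8,fy=8,interpolation=2)[:,:,::-1])
E
```

```text
(275, 150) [1304.3  177.6  873.8] [43 39 37]
(272, 175) [422.  120.9 195.8] [41 36 33]
(268, 195) [424.5 119.5 186.8] [47 44 42]
(268, 203) [425.1 120.  183.7] [58 57 55]
(380, 150) [429.2 155.1 218.8] [50 49 49]
(370, 180) [426.1 154.2 202.4] [56 53 51]
(360, 205) [427.3 153.  192.5] [56 54 53]
(356, 218) [427.6 151.2 185.2] [55 54 53]
(320, 215) [403.7 138.8 167.6] [107  40  28]
(300, 270) [429.2 134.8 161. ] [102  30  23]
(320, 290) [440.3 144.9 161.2] [105  30  24]
red top left 0
[[-9.932e-01  1.165e-01  1.000e-04]
 [ 1.165e-01  9.932e-01  0.000e+00]
 [-1.000e-04  0.000e+00 -1.000e+00]]
```

View pics/g.png

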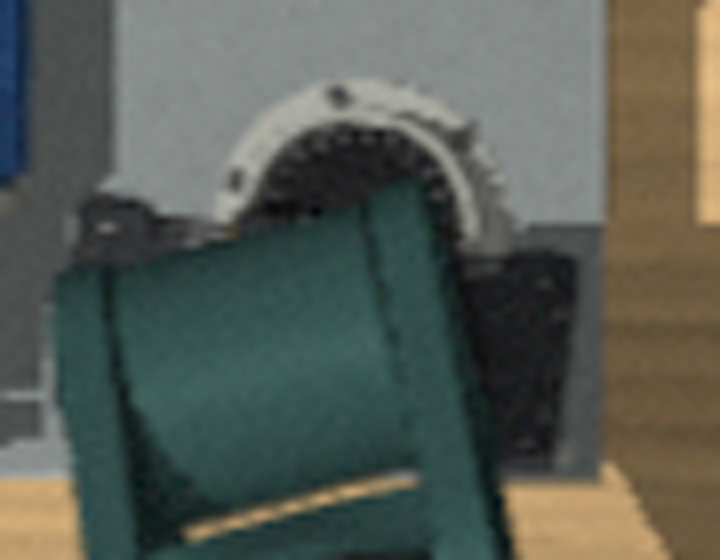

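```bash
python3 - <<'E'
from h import *
print(robot.finger_overhang,[a for a in dir(robot) if a[0]!='_'])
s=dict(np.load('scene.npz'));P=cloud(s)
m=(P[...,2]>175)&(P[...,2]<215)&(abs(P[...,0]-415)<25)&(abs(P[...,1]-137)<35)
v,u=np.nonzero(m)
for a in range(v.min(),v.max()+1):
    k=v==a;print(a,u[k].min(),u[k].max(),P[a,u[k]].mean(0).round(0),P[a,u[k],1].min().round(),P[a,u[k],1].max().round())
E
```

```text
8.0 ['IKError', 'capture', 'finger_overhang', 'get_obs', 'job_done']
150 348 348 [394. 126. 214.] 126.0 126.0
151 348 348 [393. 126. 211.] 126.0 126.0Traceback (most recent call last):
  File "<stdin>", line 7, in <module>
    return umr_minimum(a, axis, None, out, keepdims, initial, where)
ValueError: zero-size array to reduction operation minimum which has no identity
```

```bash
python3 - <<'E'
from h import *
s=dict(np.load('scene.npz'));P=cloud(s);C=s['color'].astype(int)
for v in range(158,171):
    print(v,' '.join(f"{u}:{P[v,u,0]:.0f},{P[v,u,1]:.0f},{P[v,u,2]:.0f}/{C[v,u].sum()}" for u in list(range(341,346))+list(range(352,358))))
E
```

```text
158 341:154,91,1/346 342:424,114,206/206 343:421,117,205/147 344:1304,178,874/119 345:421,122,206/96 352:143,130,1/417 353:136,133,-3/354 354:427,147,215/214 355:426,150,215/142 356:429,152,218/143 357:429,155,219/148
159 341:155,92,-2/342 342:424,115,203/206 343:425,118,204/144 344:422,120,202/118 345:418,123,200/99 352:149,131,1/431 353:146,134,-1/347 354:426,147,212/203 355:429,150,215/142 356:427,153,214/144 357:427,155,214/154
160 341:423,112,199/337 342:425,115,200/209 343:427,118,202/143 344:424,121,201/112 345:418,123,197/95 352:158,132,3/444 353:425,145,207/325 354:425,148,208/179 355:426,151,209/138 356:428,153,211/145 357:430,156,213/165
161 341:426,113,197/344 342:425,116,197/208 343:423,118,196/139 344:422,121,196/110 345:415,123,191/108 352:162,133,2/441 353:429,146,206/298 354:427,148,205/163 355:427,151,206/144 356:430,154,208/148 357:423,156,204/191
162 341:421,113,190/340 342:425,116,193/202 343:423,119,193/138 344:427,122,196/108 345:413,124,186/150 352:168,133,2/434 353:427,146,201/285 354:427,149,202/159 355:426,152,202/142 356:426,154,202/160 357:413,157,193/255
[... 1079 characters left out ...]
5,119/362 357:341,158,119/395
168 341:401,114,153/236 342:402,117,154/229 343:399,120,152/223 344:397,122,151/206 345:415,126,166/176 352:426,146,179/146 353:428,149,182/147 354:429,152,183/203 355:346,152,118/313 356:347,155,119/361 357:356,158,127/363
169 341:407,115,154/147 342:406,118,153/134 343:405,120,153/134 344:417,124,164/141 345:418,127,165/152 352:417,146,169/153 353:410,149,163/165 354:356,150,121/231 355:353,153,120/312 356:353,156,120/340 357:353,159,121/306
170 341:413,116,155/104 342:413,118,156/99 343:408,121,152/115 344:424,125,165/142 345:423,128,166/151 352:417,147,165/153 353:413,149,162/163 354:400,152,153/211 355:399,155,152/259 356:354,156,118/298 357:357,160,120/309
```

The depth image puts the real fingertips at z≈180, about 24 mm higher than the stated overhang implies, and there is no contact. So tip ≈ TCP + 16. I'll reopen and descend by feel.

Call:
carry_out(
  travel=[
    [0, 0, 0],
    [0, 0, 0],
    [0, 0, 0.3],
    [0, 0, 0.6],
    [0, 0, 0.9],
    [0, 0, 0.9],
  ],
  angular=[
    [0, 0, 0],
    [0, 0, 0],
    [0, 0, 0],
    [0, 0, 0],
    [0, 0, 0],
    [0, 0, 0],
  ],
  fingers=[0, 0, 0, 0, 0, 0],
)

```text
clock: 4.08
position: [407.0, 136.1, 154.4]
tool_rot: [[-0.993, 0.117, -0.001], [0.117, 0.993, -0.0], [0.001, -0.0, -1.0]]
wrist_force: [-0.1, 0.3, -0.0]
finger_gap: 45.5
finger_force: 0.0
```

Call:
carry_out(
  travel=[
    [0, 0, 0.3],
    [0, 0, 0.6],
    [0, 0, 0.8],
    [0, 0, 1],
    [0, 0, 1],
    [0, 0, 1],
  ],
  angular=[
    [0, 0, 0],
    [0, 0, 0],
    [0, 0, 0],
    [0, 0, 0],
    [0, 0, 0],
    [0, 0, 0],
  ],
  fingers=[0, 0, 0, 0, 0, 0],
)

```text
clock: 4.58
position: [407.4, 136.2, 145.0]
tool_rot: [[-0.993, 0.117, -0.0], [0.117, 0.993, -0.0], [0.0, -0.0, -1.0]]
wrist_force: [-0.1, 0.1, 0.3]
finger_gap: 45.8
finger_force: 0.0
```

Call:
carry_out(
  travel=[
    [0, 0, 0.2],
    [0, 0, 0.4],
    [0, 0, 0.4],
    [0, 0, 0.4],
    [0, 0, 0.4],
    [0, 0, 0.4],
    [0, 0, 0.4],
    [0, 0, 0.4],
    [0, 0, 0.4],
  ],
  angular=[
    [0, 0, 0],
    [0, 0, 0],
    [0, 0, 0],
    [0, 0, 0],
    [0, 0, 0],
    [0, 0, 0],
    [0, 0, 0],
    [0, 0, 0],
    [0, 0, 0],
  ],
  fingers=[0, 0, -0.2, -0.4, -0.6, -0.6, -0.6, -0.6, -0.6],
  newtons=12,
)

```text
clock: 5.33
position: [407.5, 136.3, 141.2]
tool_rot: [[-0.993, 0.116, 0.0], [0.116, 0.993, 0.0], [-0.0, 0.0, -1.0]]
wrist_force: [-0.9, 3.3, -0.2]
finger_gap: 25.5
finger_force: 12.0
```

Call:
carry_out(
  travel=[
    [-0.02, 0, -0.35],
    [-0.07, 0, -0.7],
    [-0.16, 0, -1.04],
    [-0.29, 0, -1.37],
    [-0.45, 0, -1.68],
    [-0.64, 0, -1.97],
    [-0.86, 0, -2.25],
    [-0.86, 0, -2.25],
  ],
  angular=[
    [0, 0, 0],
    [0, 0, 0],
    [0, 0, 0],
    [0, 0, 0],
    [0, 0, 0],
    [0, 0, 0],
    [0, 0, 0],
    [0, 0, 0],
  ],
  fingers=[-0.6, -0.6, -0.6, -0.6, -0.6, -0.6, -0.6, -0.6],
)

```text
clock: 6.0
position: [416.4, 135.2, 164.3]
tool_rot: [[-0.993, 0.117, 0.0], [0.117, 0.993, 0.0], [-0.0, 0.0, -1.0]]
wrist_force: [-2.6, 2.3, 2.0]
finger_gap: 25.5
finger_force: 12.0
```

Call:
carry_out(
  travel=[
    [-0.25, 0, -0.25],
    [-0.52, 0, -0.47],
    [-0.82, 0, -0.66],
    [-1.13, 0, -0.82],
    [-1.46, 0, -0.95],
    [-1.8, 0, -1.04],
    [-2.15, 0, -1.09],
    [-2.5, 0, -1.11],
    [-2.5, 0, -1.11],
    [-2.5, 0, -1.11],
    [-2.5, 0, -1.11],
  ],
  angular=[
    [0, 0, 0],
    [0, 0, 0],
    [0, 0, 0],
    [0, 0, 0],
    [0, 0, 0],
    [0, 0, 0],
    [0, 0, 0],
    [0, 0, 0],
    [0, 0, 0],
    [0, 0, 0],
    [0, 0, 0],
  ],
  fingers=[-0.6, -0.6, -0.6, -0.6, -0.6, -0.6, -0.6, -0.6, -0.6, -0.6, -0.6],
)

```text
clock: 6.92
position: [441.3, 132.3, 174.9]
tool_rot: [[-0.993, 0.117, 0.001], [0.117, 0.993, 0.0], [-0.001, 0.0, -1.0]]
wrist_force: [-3.6, 0.6, 5.2]
finger_gap: 26.2
finger_force: 12.0
```

```bash
python3 - <<'E'
from h import *
s=cap('scene');cv2.imwrite('pics/i.png',cv2.resize(s['color'][120:200,300:400],None,fx=7,fy=7,interpolation=2)[:,:,::-1])
P=cloud(s);C=s['color'].astype(int);m=(C[...,0]>90)&(C[...,1]<50)&(C[...,2]<50)&(abs(P[...,0]-440)<60)&(abs(P[...,1]-132)<50)
print(m.sum(),np.percentile(P[m],[3,50,97],axis=0))
Q=P[m];print(np.polyfit(Q[:,2],Q[:,0],1))
E
```

```text
102 [[432.43400896 122.86852855 160.53387872]
 [439.76069757 132.37098454 179.04144484]
 [446.21106918 142.26420728 199.20932106]]
[-2.71681282e-01  4.88681115e+02]
```

View pics/i.png

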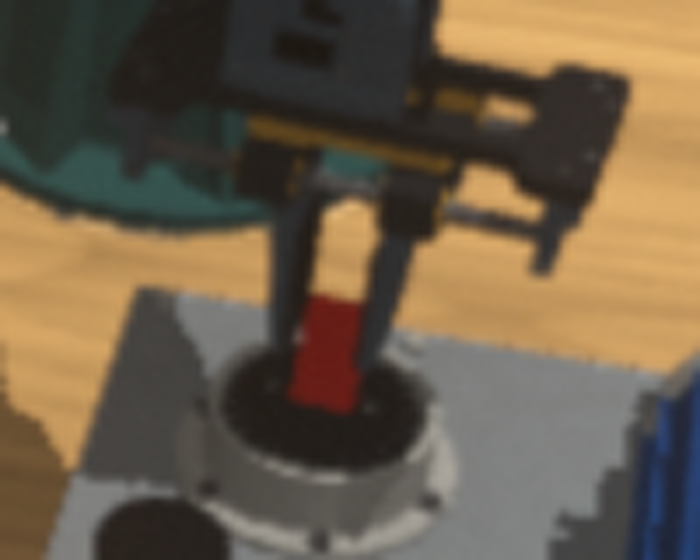

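The tab is up to about 75°, gripped by its sides near (330,350) in the crop. I'll push a little further.

Call:
carry_out(
  travel=[
    [-0.3, 0, 0.0],
    [-0.6, 0, 0.02],
    [-0.9, 0, 0.05],
    [-0.9, 0, 0.05],
    [-0.9, 0, 0.05],
    [-0.9, 0, 0.05],
  ],
  angular=[
    [0, 0, 0],
    [0, 0, 0],
    [0, 0, 0],
    [0, 0, 0],
    [0, 0, 0],
    [0, 0, 0],
  ],
  fingers=[-0.6, -0.6, -0.6, -0.6, -0.6, -0.6],
)

```text
clock: 7.47
position: [450.3, 131.3, 174.5]
tool_rot: [[-0.993, 0.117, 0.001], [0.117, 0.993, 0.0], [-0.001, 0.0, -1.0]]
wrist_force: [-3.2, 0.7, 5.8]
finger_gap: 25.5
finger_force: 12.0
```

```bash
python3 - <<'E'
from h import *
s=cap('scene')
P=cloud(s);C=s['color'].astype(int);m=(C[...,0]>90)&(C[...,1]<50)&(C[...,2]<50)&(abs(P[...,0]-440)<60)&(abs(P[...,1]-132)<50)
print(m.sum(),np.percentile(P[m],[3,50,97],axis=0))
Q=P[m];print(np.polyfit(Q[:,2],Q[:,0],1))
E
```

```text
85 [[439.72088301 122.8335464  160.48122333]
 [444.9384417  131.05923098 181.59563903]
 [447.860759   139.9143296  199.51608524]]
[-6.99326021e-02  4.57219495e+02]
```

Call:
carry_out(
  travel=[
    [-0.3, 0, 0],
    [-0.3, 0, 0],
    [-0.3, 0, 0],
    [-0.3, 0, 0],
    [-0.3, 0, 0],
    [-0.3, 0, -2],
    [-0.3, 0, -4.5],
    [0.95, 0, -5],
    [0.95, 0, -5],
    [0.95, 0, -5],
    [0.95, 0, -5],
    [0.95, 0, -5],
    [0.95, 0, -5],
    [0.95, 0, -5],
    [0.95, 0, -5],
    [0.95, 0, -5],
    [0.95, 0, -5],
    [0.95, 0, -5],
    [0.95, 0, -5],
    [0.95, 0, -5],
  ],
  angular=[
    [0, 0, 0],
    [0, 0, 0],
    [0, 0, 0],
    [0, 0, 0],
    [0, 0, 0],
    [0, 0, 0],
    [0, 0, 0],
    [0, 0, 0.12],
    [0, 0, 0.24],
    [0, 0, 0.36],
    [0, 0, 0.48],
    [0, 0, 0.6],
    [0, 0, 0.72],
    [0, 0, 0.84],
    [0, 0, 0.96],
    [0, 0, 1.08],
    [0, 0, 1.2],
    [0, 0, 1.32],
    [0, 0, 1.44],
    [0, 0, 1.5],
  ],
  fingers=[-0.6, -0.6, 0, 0.2, 0.2, 0.2, 0, 0, 0, 0, 0, 0, 0, 0, 0, 0, 0, 0, 0, 0],
)

```text
clock: 9.18
position: [440.4, 132.3, 224.2]
tool_rot: [[0.053, 0.999, 0.0], [0.999, -0.053, -0.0], [-0.0, 0.0, -1.0]]
wrist_force: [0.8, -0.1, 1.3]
finger_gap: 45.5
finger_force: 0.0
```

```bash
python3 - <<'E'
from h import *
s=cap('scene')
P=cloud(s);C=s['color'].astype(int);m=(C[...,0]>90)&(C[...,1]<55)&(C[...,2]<55)&(abs(P[...,0]-440)<60)&(abs(P[...,1]-132)<50)
print(m.sum(),np.percentile(P[m],[3,50,97],axis=0))
Q=P[m];print(np.polyfit(Q[:,2],Q[:,0],1),np.polyfit(Q[:,1],Q[:,0],1))
cv2.imwrite('pics/j.png',cv2.resize(s['color'][110:200,290:410],None,fx=6,fy=6,interpolation=2)[:,:,::-1])
E
```

```text
103 [[440.51744321 123.23002918 162.05562673]
 [444.54627675 134.06180231 183.26280892]
 [448.01937313 144.52193877 201.15272569]]
[-5.90253351e-03  4.45389326e+02] [9.39122939e-02 4.31719741e+02]
```

View pics/j.png

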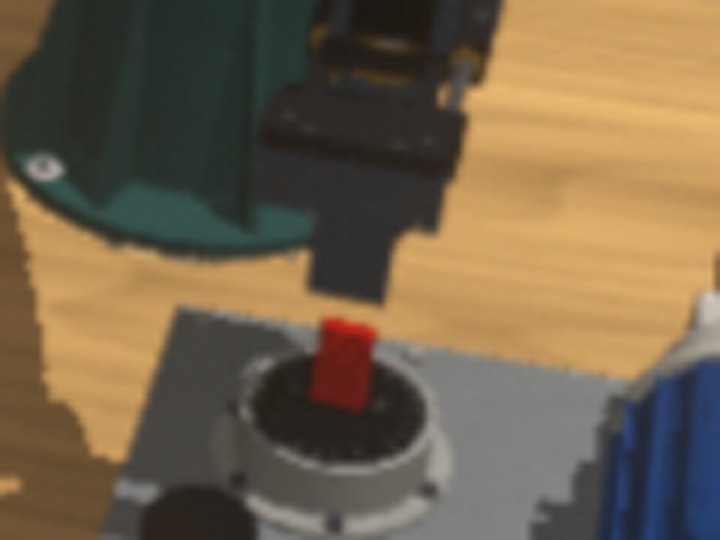

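Tab upright at about 90° (red at (343,365) in the crop), with the fingers above it and turned by about 90°. Next: descend over it, square up and close on the wide faces.

Call:
carry_out(
  travel=[
    [0, 0, 1],
    [0, 0, 3],
    [0, 0, 5],
    [0, 0, 6],
    [0, 0, 6.5],
    [0, 0, 7],
    [0, 0, 7],
    [0, 0, 7],
    [0, 0, 7],
    [0, 0, 7],
    [0, 0, 7],
    [0, 0, 7],
    [0, 0, 7],
    [0, 0, 7],
  ],
  angular=[
    [0, 0, 0.07],
    [0, 0, 0.07],
    [0, 0, 0.07],
    [0, 0, 0.07],
    [0, 0, 0.07],
    [0, 0, 0.07],
    [0, 0, 0.07],
    [0, 0, 0.07],
    [0, 0, 0.07],
    [0, 0, 0.07],
    [0, 0, 0.07],
    [0, 0, 0.07],
    [0, 0, 0.07],
    [0, 0, 0.07],
  ],
  fingers=[0, 0, 0, 0, 0, 0, 0, -0.3, -0.6, -1, -1, -1, -1, -1],
  newtons=15,
)

```text
clock: 10.4
position: [439.9, 132.4, 154.3]
tool_rot: [[0.116, 0.993, -0.001], [0.993, -0.116, 0.0], [0.0, -0.001, -1.0]]
wrist_force: [-5.3, 1.4, 4.4]
finger_gap: 9.0
finger_force: 15.0
```

Call:
carry_out(
  travel=[
    [0, -0.05, 0],
    [0, -0.05, 0],
    [0, -0.05, 0],
    [0, -0.05, 0],
    [0, -0.05, 0],
    [0, -0.05, 0],
    [0, -0.05, 0],
    [0, -0.05, 0],
    [0, -0.05, 0],
    [0, -0.05, 0],
    [0, -0.05, 0],
    [0, -0.05, 0],
  ],
  angular=[
    [0, 0, 0],
    [0, 0, -0.05],
    [0, 0, -0.1],
    [0, 0, -0.15],
    [0, 0, -0.2],
    [0, 0, -0.25],
    [0, 0, -0.3],
    [0, 0, -0.36],
    [0, 0, -0.42],
    [0, 0, -0.48],
    [0, 0, -0.54],
    [0, 0, -0.6],
  ],
  fingers=[-1, -1, -1, -1, -1, -1, -1, -1, -1, -1, -1, -1],
)

```text
clock: 11.4
position: [440.1, 132.5, 154.5]
tool_rot: [[-0.468, 0.884, 0.001], [0.884, 0.468, 0.0], [-0.0, 0.001, -1.0]]
wrist_force: [-1.0, 0.7, 3.9]
finger_gap: 9.1
finger_force: 15.0
```

```bash
cat > o.py <<'E'
from h import *
o=robot.get_obs()
R=o['tool_rot'];print('F',o['wrist_force'].round(1),'T',o['wrist_torque'].round(2),'gap',round(o['finger_gap'],2),o['position'].round(1),'yaw_y',np.degrees(np.arctan2(R[1,1],R[0,1])).round(1),'tau6',o['tau'][5].round(3))
E
python3 o.py
```

```text
F [-1.   0.7  3.9] T [ 0.02  0.41 -0.1 ] gap 9.07 [440.1 132.5 154.5] yaw_y 27.9 tau6 1.438
```

Call:
carry_out(
  travel=[
    [0, 0, 0],
    [0, 0, 0],
    [0, 0, 0],
  ],
  angular=[
    [0, 0, -0.03],
    [0, 0, -0.06],
    [0, 0, -0.09],
  ],
  fingers=[-1, -1, -1],
)

```text
clock: 11.65
position: [440.1, 132.5, 154.5]
tool_rot: [[-0.544, 0.839, 0.001], [0.839, 0.544, 0.0], [-0.0, 0.001, -1.0]]
wrist_force: [-1.6, 1.2, 4.4]
finger_gap: 8.9
finger_force: 15.0
```

```bash
python3 o.py
```

```text
F [-1.6  1.2  4.4] T [ 0.1   0.36 -0.07] gap 8.86 [440.1 132.5 154.5] yaw_y 33.0 tau6 0.669
```

Call:
carry_out(
  travel=[
    [0, 0, 0],
    [0, 0, 0],
    [0, 0, 0],
  ],
  angular=[
    [0, 0, -0.03],
    [0, 0, -0.06],
    [0, 0, -0.09],
  ],
  fingers=[-1, -1, -1],
)

```text
clock: 11.9
position: [440.1, 132.5, 154.5]
tool_rot: [[-0.617, 0.787, 0.001], [0.787, 0.617, 0.0], [-0.0, 0.001, -1.0]]
wrist_force: [-1.2, 0.7, 4.3]
finger_gap: 9.0
finger_force: 15.0
```

```bash
python3 o.py
```

```text
F [-1.2  0.7  4.3] T [ 0.1   0.36 -0.06] gap 9.04 [440.1 132.5 154.5] yaw_y 38.1 tau6 0.685
```

Call:
carry_out(
  travel=[
    [0, 0, 0],
    [0, 0, 0],
    [0, 0, 0],
  ],
  angular=[
    [0, 0, -0.03],
    [0, 0, -0.06],
    [0, 0, -0.09],
  ],
  fingers=[-1, -1, -1],
)

```text
clock: 12.15
position: [440.1, 132.5, 154.5]
tool_rot: [[-0.686, 0.728, 0.001], [0.728, 0.686, 0.0], [-0.0, 0.001, -1.0]]
wrist_force: [-1.3, 1.0, 4.8]
finger_gap: 9.1
finger_force: 15.0
```

```bash
python3 o.py
```

```text
F [-1.3  1.   4.8] T [ 0.1   0.38 -0.03] gap 9.09 [440.1 132.5 154.5] yaw_y 43.3 tau6 0.686
```

Call:
carry_out(
  travel=[
    [0, 0, 0],
    [0, 0, 0],
    [0, 0, 0],
  ],
  angular=[
    [0, 0, -0.03],
    [0, 0, -0.06],
    [0, 0, -0.09],
  ],
  fingers=[-1, -1, -1],
)

```text
clock: 12.4
position: [439.8, 132.7, 154.4]
tool_rot: [[-0.748, 0.664, -0.0], [0.664, 0.748, 0.001], [0.0, 0.0, -1.0]]
wrist_force: [-5.4, 4.0, 6.2]
finger_gap: 8.8
finger_force: 15.0
```

```bash
python3 o.py
```

```text
F [-5.4  4.   6.2] T [ 0.83  1.   -0.29] gap 8.83 [439.8 132.7 154.4] yaw_y 48.4 tau6 0.417
```

Call:
carry_out(
  travel=[
    [0, 0, 0],
    [0, 0, 0],
  ],
  angular=[
    [0, 0, -0.03],
    [0, 0, -0.06],
  ],
  fingers=[-1, -1],
)

```text
clock: 12.57
position: [439.7, 132.8, 154.4]
tool_rot: [[-0.786, 0.618, -0.0], [0.618, 0.786, 0.001], [0.001, 0.0, -1.0]]
wrist_force: [-4.0, 4.0, 6.0]
finger_gap: 9.9
finger_force: 15.0
```

```bash
python3 o.py
```

```text
F [-4.  4.  6.] T [ 0.75  0.86 -0.42] gap 9.91 [439.7 132.8 154.4] yaw_y 51.8 tau6 0.337
```

The stop is felt at yaw ≈47° (torque up to 0.42 N m, gap widening). I'll ease back.

Call:
carry_out(
  travel=[
    [0, 0, 0],
    [0, 0, 0],
    [0, 0, 0],
    [0, 0, 0],
    [0, 0, 0],
  ],
  angular=[
    [0, 0, 0.04],
    [0, 0, 0.08],
    [0, 0, 0.12],
    [0, 0, 0.13],
    [0, 0, 0.13],
  ],
  fingers=[-1, -1, -1, -1, -1],
)

```text
clock: 12.98
position: [440.4, 132.5, 154.6]
tool_rot: [[-0.699, 0.715, 0.001], [0.715, 0.699, 0.0], [-0.001, 0.001, -1.0]]
wrist_force: [0.1, 1.4, 4.8]
finger_gap: 8.8
finger_force: 15.0
```

```bash
python3 o.py
```

```text
F [0.1 1.4 4.8] T [ 0.17 -0.1   0.  ] gap 8.76 [440.4 132.5 154.6] yaw_y 44.4 tau6 0.467
```

Call:
carry_out(
  travel=[
    [0, 0, -0.1],
    [0, 0, -0.2],
    [0, 0, -0.3],
    [0, 0, -0.4],
    [0, 0, -0.5],
  ],
  angular=[
    [0, 0, 0],
    [0, 0, 0],
    [0, 0, 0],
    [0, 0, 0],
    [0, 0, 0],
  ],
  fingers=[-1, -1, -1, -1, -1],
)

```text
clock: 13.4
position: [439.4, 132.2, 159.0]
tool_rot: [[-0.699, 0.715, -0.001], [0.715, 0.699, -0.0], [0.0, -0.001, -1.0]]
wrist_force: [0.7, 0.2, -2.3]
finger_gap: 8.6
finger_force: 15.0
```

```bash
python3 o.py
```

```text
F [ 0.7  0.2 -2.3] T [-0.07  0.05  0.01] gap 8.62 [439.4 132.2 159. ] yaw_y 44.4 tau6 -0.011
```

Wrist force equals the cap's weight, so the cap is free. I'll draw it straight up with a firmer grip.

Call:
carry_out(
  travel=[
    [0, 0, 0],
    [0, 0, -0.5],
    [0, 0, -1],
    [0, 0, -1.5],
    [0, 0, -2],
    [0, 0, -2.5],
    [0, 0, -3],
    [0, 0, -4],
    [0, 0, -5],
    [0, 0, -6.5],
    [0, 0, -8],
    [0, 0, -9],
    [0, 0, -9],
    [0, 0, -9],
  ],
  angular=[
    [0, 0, 0],
    [0, 0, 0],
    [0, 0, 0],
    [0, 0, 0],
    [0, 0, 0],
    [0, 0, 0],
    [0, 0, 0],
    [0, 0, 0],
    [0, 0, 0],
    [0, 0, 0],
    [0, 0, 0],
    [0, 0, 0],
    [0, 0, 0],
    [0, 0, 0],
  ],
  fingers=[-1, -1, -1, -1, -1, -1, -1, -1, -1, -1, -1, -1, -1, -1],
  newtons=25,
)

```text
clock: 14.57
position: [440.0, 132.5, 249.7]
tool_rot: [[-0.699, 0.715, 0.001], [0.715, 0.699, 0.0], [-0.001, 0.001, -1.0]]
wrist_force: [0.4, 0.6, -3.2]
finger_gap: 8.6
finger_force: 25.0
```

Call:
carry_out(
  travel=[
    [-1, -0.5, 0],
    [-3, -1.5, 0],
    [-5, -2.5, 0],
    [-7, -3.5, 0],
    [-9, -4.5, 0],
    [-11, -5.5, 0],
    [-13, -6.5, 0],
    [-15, -7.5, 0],
    [-17, -8.5, 0],
    [-19, -9.5, 0],
    [-21, -10.5, 0],
    [-23, -11.5, 0],
    [-25, -12.5, 0],
    [-27, -13.5, 0],
    [-29, -14.5, 0],
    [-31, -15.5, 0],
    [-33, -16.5, 0],
    [-34.3, -17.2, 0],
    [-35, -17.5, 0],
    [-35, -17.5, 0],
  ],
  angular=[
    [0, 0, 0],
    [0, 0, 0],
    [0, 0, 0],
    [0, 0, 0],
    [0, 0, 0],
    [0, 0, 0],
    [0, 0, 0],
    [0, 0, 0],
    [0, 0, 0],
    [0, 0, 0],
    [0, 0, 0],
    [0, 0, 0],
    [0, 0, 0],
    [0, 0, 0],
    [0, 0, 0],
    [0, 0, 0],
    [0, 0, 0],
    [0, 0, 0],
    [0, 0, 0],
    [0, 0, 0],
  ],
  fingers=[-1, -1, -1, -1, -1, -1, -1, -1, -1, -1, -1, -1, -1, -1, -1, -1, -1, -1, -1, -1],
)

```text
clock: 16.23
position: [559.2, -241.3, 248.5]
tool_rot: [[-0.698, 0.716, -0.001], [0.716, 0.698, 0.0], [0.001, -0.0, -1.0]]
wrist_force: [0.6, 0.4, -3.0]
finger_gap: 8.9
finger_force: 25.0
```

```bash
python3 - <<'E'
from h import *
exec(open('o.py').read())
s=cap('scene');t=cap('top')
a=cv2.resize(s['color'][110:260,160:300],(560,600),interpolation=2)
b=t['color'][180:280,280:400]
cv2.imwrite('pics/k.png',a[:,:,::-1])
E
```

```text
F [ 0.6  0.4 -3. ] T [-0.01 -0.01 -0.01] gap 8.91 [ 559.2 -241.3  248.5] yaw_y 44.3 tau6 -0.297
```

View pics/k.png

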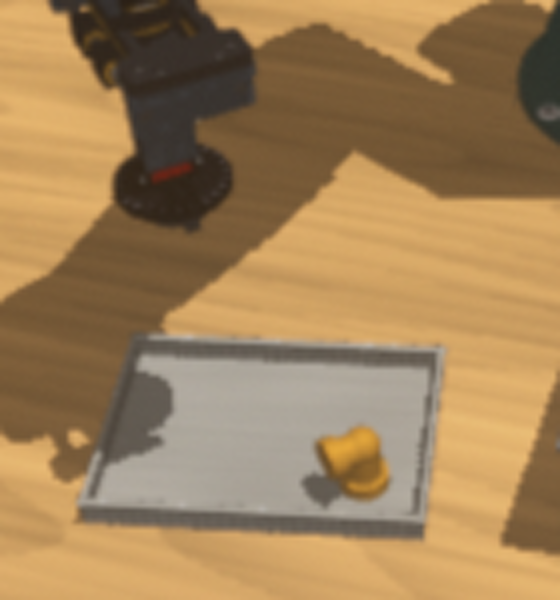

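The cap hangs level under the gripper at (172,185); the elbow sits at (355,460) in the right part of the tray, well clear of the spot. I'll descend to just above the floor.

Call:
carry_out(
  travel=[
    [0, 0, 2],
    [0, 0, 5],
    [0, 0, 8],
    [0, 0, 11],
    [0, 0, 14],
    [0, 0, 16.5],
    [0, 0, 18.5],
    [0, 0, 19.7],
    [0, 0, 20.5],
    [0, 0, 21],
    [0, 0, 21],
    [0, 0, 21],
  ],
  angular=[
    [0, 0, 0],
    [0, 0, 0],
    [0, 0, 0],
    [0, 0, 0],
    [0, 0, 0],
    [0, 0, 0],
    [0, 0, 0],
    [0, 0, 0],
    [0, 0, 0],
    [0, 0, 0],
    [0, 0, 0],
    [0, 0, 0],
  ],
  fingers=[-1, -1, -1, -1, -1, -1, -1, -1, -1, -1, -1, -1],
)

```text
clock: 17.33
position: [559.9, -240.3, 40.1]
tool_rot: [[-0.699, 0.715, 0.001], [0.715, 0.699, -0.0], [-0.001, 0.0, -1.0]]
wrist_force: [0.2, 1.0, -2.8]
finger_gap: 8.9
finger_force: 25.0
```

Call:
carry_out(
  travel=[
    [0, 0, 0.1],
    [0, 0, 0.2],
    [0, 0, 0.3],
    [0, 0, 0.4],
    [0, 0, 0.5],
    [0, 0, 0.6],
    [0, 0, 0.7],
  ],
  angular=[
    [0, 0, 0],
    [0, 0, 0],
    [0, 0, 0],
    [0, 0, 0],
    [0, 0, 0],
    [0, 0, 0],
    [0, 0, 0],
  ],
  fingers=[-1, -1, -1, -1, -1, -1, -1],
  newtons=12,
)

```text
clock: 17.92
position: [559.3, -240.2, 32.1]
tool_rot: [[-0.699, 0.715, -0.0], [0.715, 0.699, 0.0], [0.0, -0.0, -1.0]]
wrist_force: [-0.3, 1.2, -2.3]
finger_gap: 9.2
finger_force: 12.0
```

Call:
carry_out(
  travel=[
    [0, 0, 0.1],
    [0, 0, 0.2],
    [0, 0, 0.3],
    [0, 0, 0.3],
  ],
  angular=[
    [0, 0, 0],
    [0, 0, 0],
    [0, 0, 0],
    [0, 0, 0],
  ],
  fingers=[-1, -1, -1, -1],
)

```text
clock: 18.25
position: [559.3, -240.2, 29.0]
tool_rot: [[-0.699, 0.715, -0.0], [0.715, 0.699, 0.0], [0.0, -0.0, -1.0]]
wrist_force: [-0.4, 0.3, -3.6]
finger_gap: 9.0
finger_force: 12.0
```

Call:
carry_out(
  travel=[
    [0, 0, 0.1],
    [0, 0, 0.2],
    [0, 0, 0.2],
  ],
  angular=[
    [0, 0, 0],
    [0, 0, 0],
    [0, 0, 0],
  ],
  fingers=[-1, -1, -1],
)

```text
clock: 18.5
position: [559.4, -240.3, 27.5]
tool_rot: [[-0.699, 0.715, -0.0], [0.715, 0.699, -0.0], [0.0, -0.0, -1.0]]
wrist_force: [-2.1, 1.3, 1.1]
finger_gap: 9.0
finger_force: 12.0
```

Floor contact felt. Releasing.

Call:
carry_out(
  travel=[
    [0, 0, 0.03],
    [0, 0, 0.03],
    [0, 0, 0.03],
    [0, 0, 0.03],
    [0, 0, 0.03],
    [0, 0, 0.03],
    [0, 0, -2],
    [0, 0, -5],
    [0, 0, -8],
    [0, 0, -11],
    [0, 0, -14],
    [0, 0, -14],
    [0, 0, -14],
  ],
  angular=[
    [0, 0, 0],
    [0, 0, 0],
    [0, 0, 0],
    [0, 0, 0],
    [0, 0, 0],
    [0, 0, 0],
    [0, 0, 0],
    [0, 0, 0],
    [0, 0, 0],
    [0, 0, 0],
    [0, 0, 0],
    [0, 0, 0],
    [0, 0, 0],
  ],
  fingers=[-0.75, -0.6, -0.4, -0.4, -0.4, -0.4, -0.4, -0.4, -0.4, -0.4, -0.4, -0.4, -0.4],
)

```text
clock: 19.58
position: [560.2, -240.6, 168.9]
tool_rot: [[-0.699, 0.715, 0.003], [0.715, 0.699, -0.001], [-0.003, 0.001, -1.0]]
wrist_force: [-0.4, 0.1, -1.2]
finger_gap: 27.3
finger_force: 0.0
```

```bash
python3 - <<'E'
from h import *
exec(open('o.py').read())
s=cap('scene');P=cloud(s);C=s['color'].astype(int)
q=(abs(P[...,0]-559)<60)&(abs(P[...,1]+241)<60)
d=q&(C.sum(-1)<160)&(P[...,2]>15)&(P[...,2]<40)
Q=P[d];print('head',len(Q),cv2.minEnclosingCircle(Q[:,:2].astype(np.float32)),np.median(Q[:,2]))
A=np.c_[Q[:,:2]-Q[:,:2].mean(0),np.ones(len(Q))];print('plane',np.linalg.lstsq(A,Q[:,2],rcond=None)[0])
r=q&(C[...,0]>90)&(C[...,1]<55)&(C[...,2]<55);print('tab',r.sum(),np.percentile(P[r],[3,50,97],axis=0))
E
```

```text
F [-0.4  0.1 -1.2] T [ 0.01  0.07 -0.01] gap 27.31 [ 560.2 -240.6  168.9] yaw_y 44.3 tau6 -0.0
head 264 ((563.3858032226562, -237.73814392089844), 38.69466781616211) 26.28632994213457
plane [-3.09185811e-03 -8.44288547e-03  2.64529124e+01]
tab 95 [[ 552.74031593 -245.72062023   30.80204899]
 [ 563.51906788 -236.77666872   53.6669649 ]
 [ 572.09073184 -229.06288927   74.25020492]]
```

The cap stands level (plane slope under 0.01) with its face at z≈27 mm, as it should. It is about 80 mm or more from the elbow and the gripper is clear of it. Handing in.

```bash
python3 -c "
from workcell import robot
print(robot.job_done())"
```

```text
the job is handed in; nothing more can be done
None
```

The cap was freed, drawn straight up, and set level and let go on the tray floor clear of the elbow; I handed the job in at about 20 s, and no verdict came back. The real fingertips sat about 24 mm further back than the stated 8 mm overhang, so I worked from depth images and touch instead.

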